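# Set out the finishing kit

## Task

Set out the finishing kit on the dark mat: stand the squat black-lidded jar in the middle of the blue coaster and the tall slim jar in the middle of the yellow coaster, lay the cork sanding block flat midway between the two jars with its length in line with them, and park the brass finger plane centred on top of the cork block, on its sole and lengthwise to it (either end forward). Keep the jars upright all the while, and leave the rosin cake and the spool clamp where they are.

Things in the scene. Friction and masses are not known exactly. Their poses are not given: they have to be found in the camera images.
- jar_black_centre (a point): Centre (half-way up, 38 mm above its underside) of the squat glass varnish jar with the BLACK lid, 76 mm tall. Round glass body 64 mm in diameter up to 62 mm, lid 54 mm in diameter above. Loose, stands upright; z axis up. About 0.16 kg.
- jar_tall_centre (a point): Centre (half-way up, 54.5 mm above its underside) of the TALL slim glass varnish jar with the tan, cork-coloured lid, 109 mm tall. Round glass body 48 mm in diameter up to 95 mm, lid 40 mm in diameter above. Best held by the glass in its upper half, so that the gripper stays clear of the lid. Loose, stands upright; z axis up. About 0.16 kg.
- cork_block_centre (a point): Centre of the light brown cork sanding block, a plain box 46 mm (x) by 90 mm (y, its length) by 27 mm high (z up); half-way up, 13.5 mm above its underside. Loose, lies flat. About 0.06 kg.
- plane_centre (a point): Point in the middle of the small brass finger plane, 11 mm above its sole. The plane is 60 mm long (y axis) and 31 mm high in all; sole plate 29 mm wide; its two upright brass cheeks, 22 mm high above the sole's underside and 26 mm apart over the outside (x axis), are where to grasp it. Loose, stands on its sole, z up. About 0.18 kg.
- mat_centre (a point): Centre of the top face of the setting-out mat, a dark rubber mat 106 mm (x) by 330 mm (y, its length) and 3 mm thick, fixed to the bench. Its centre is exactly half-way between the two coasters, which lie on its long (y) centre line 105 mm to either side. z up.
- coaster_blue_top (a point): Centre of the top face of the fixed round coaster with the BLUE top, 92 mm in diameter over its wooden edge, 5 mm thick, lying on the mat (top face 8 mm above the bench).
- coaster_yellow_top (a point): Centre of the top face of the fixed round coaster with the YELLOW top, same size as the blue one, at the other end of the mat. Which coaster is at which end changes.
- rosin_centre (a point): Bystander: orange cake of rosin in a green collar, 45 mm in diameter, 16 mm high, loose; this is its centre. Leave it alone.
- clamp_spool_centre (a point): Bystander: wooden spool clamp with a brass wing nut, standing upright, 35 mm in diameter, 68 mm tall, loose; this is its centre. Leave it alone.
Things that resemble listed ones, but are neither listed nor needed, are in the scene too. Leave any red look-alike of the part that bears plane_centre alone.

How it is judged (in metres and radians):
At the end, for the whole second after the job is handed in: Black-lidded jar on blue, tall jar on yellow coaster, centred to 12 mm, upright; cork block flat, within 12 mm of midway, its length in line to 0.17 rad; plane on its sole on the block, centred to 10 mm across and 12 mm along, lengthwise to 0.2 rad; all released and at rest (horizontal distance between jar_black_centre and coaster_blue_top below 0.012 m and angle between each of jar_black_centre, jar_tall_centre, cork_block_centre, plane_centre's own z axis and vertical below 0.1 rad and z of jar_black_centre in the frame of coaster_blue_top between 0.034 and 0.042 m and horizontal distance between jar_tall_centre and coaster_yellow_top below 0.012 m and z of jar_tall_centre in the frame of coaster_yellow_top between 0.0505 and 0.0585 m and x of cork_block_centre in the frame of mat_centre between -0.012 and 0.012 m and y of cork_block_centre in the frame of mat_centre between -0.012 and 0.012 m and z of cork_block_centre in the frame of mat_centre between 0.0095 and 0.0175 m and angle between the y axis of cork_block_centre and the y axis of mat_centre, either way round below 0.17 rad and x of plane_centre in the frame of cork_block_centre between -0.01 and 0.01 m and y of plane_centre in the frame of cork_block_centre between -0.012 and 0.012 m and z of plane_centre in the frame of cork_block_centre between 0.0205 and 0.0285 m and angle between the y axis of plane_centre and the y axis of cork_block_centre, either way round below 0.2 rad and linear speed of each of jar_black, jar_tall, cork_block, plane below 0.01 m/s); the robot touches nothing.
It fails at once if the rosin cake is moved by more than 15 mm (distance of rosin_centre from where it was at the start of the episode above 0.015 m).
It fails at once if the spool clamp is moved by more than 15 mm (distance of clamp_spool_centre from where it was at the start of the episode above 0.015 m).
It fails at once if the black-lidded jar is tipped by more than 0.5 rad (about 30 degrees) (angle between jar_black_centre's own z axis and vertical above 0.5 rad).
It fails at once if the tall jar is tipped by more than 0.5 rad (about 30 degrees) (angle between jar_tall_centre's own z axis and vertical above 0.5 rad).
It also fails if it takes over 80 s, if anything falls off the work surface, if the arm or the gripper's body presses on something with over 40 N, if the wrist force passes 120 N, or if a joint passes its speed limit or range.

## Robot

A 6-joint arm with a two-finger parallel gripper is mounted at the origin on the work surface; the furniture and walls round the work are solid. World frame = base frame: x ahead of the robot, y to its left, z up, the work surface at z = 0. Lengths are in m, angles in degrees, forces in N, time in s.
With the tool pointing down it reaches from about 0.3 to 0.775 m from the base axis. Payload 14.6 kg.
Tool frame: the origin (TCP) lies at the centre of the arm's flange, where the gripper is bolted on; the fingertips stand 173 mm ahead of it and the grasp point (between the pads) lies 155 mm ahead of it; z points along the fingers, y is the line along which they close (so a half turn about z gives the same grasp; the last joint's range is limited). The gripper opens to 85 mm and grips with 20 to 120 N. Pads are 22 mm wide; open, the fingers measure 114 mm over their backs; the gripper's body (76 mm by 85 mm) begins 54 mm behind the grasp point. The pads swing forward as they close: fully open they stand 13 mm farther back than shut.
Start: joints at [-77.04, 17.183, 87.147, -0, 75.671, -3.816], TCP at [0.159, -0.527, 0.405] pointing down, gripper open.
Joint ranges: [-173.82, 173.82], [-45.26, 126.66], [13.44, 144.39], [-59.66, 239.66], [0, 175.72], [-146.38, 146.38]. Speed limits (degrees/s): [127.2, 127.2, 147.25, 180, 180, 180].

## Interface

Orientations are given as [roll, pitch, yaw] about the fixed x, y, z axes, in that order (R = Rz(yaw) Ry(pitch) Rx(roll)).
In Python, from rig import bot, cams gives the robot as it stands. The module is installed in compiled form; this text tells all that it offers.
- The arm moves only by the shell command python3 -m jog 'ROWS' [FORCE]. ROWS is JSON, a list of rows, each an object of numbers: "grip": the finger opening in cm, from 0 to 8.54; "tx", "ty", "tz": the shift along the world's x, y, z in cm; "rx", "ry", "rz": the turn, a rotation vector about the world's x, y, z in degrees. A call has 1 to 5 rows; each row shifts and turns the commanded pose from where the row before left it; what a row does not reach is not made up. A row lasts 1/12 s, in which the tool goes at most 41.7 mm and 7.16 degrees, less where a joint would pass 70% of its speed; a pose out of reach is approached as far as the arm can. A call is refused whole if a number of a shift passes 4.17 or a number of a turn 7.16, either way. A call with a gripper value outside its range is refused whole. The fingers move at their own pace and stop on an object; FORCE is the grip in N (left out, the last holds). Time passes only in rows, so rows that do not move let the fingers close. It gives the time, the measured TCP pose, the force, the opening and the grip force at its end, in the units of the state.
- bot.state(): the state, without advancing time (a new reading comes with each control period).
- cams.camera(name): name is "scene" or "top"; returns a dict with "frame" (420x560x3 uint8, red, green, blue), "intrinsics" (3x3 intrinsics, pixels), "world_from_camera" (4x4, takes a point from camera to world coordinates). Camera axes: x right, y down, z forward; pixel columns grow to the right and rows downward; lengths in m; the calibration is good to about 2 mm. A picture is of the moment at which its call begins. There is no depth.
- bot.finish_job(): hands the job in; it is judged then, once.
The state is a dict: "time_s": time; "joint_pos": joint angles; "qvel": joint speeds; "joint_efforts": joint torques, N m; "position": TCP position; "tool_rot": TCP orientation; "contact_force": force on the tool from outside, world axes, zero at the start; "torque": the same for the moment, N m; "opening": finger opening in m; "finger_force": force on a finger pad.
Only numpy, scipy, OpenCV 4.12 (cv2) and the standard library are available. Lean on these libraries where they do the work, as an engineer would, in place of code of your own. Each camera call takes 0.05 s, during which the arm holds its last target. There are 200 camera calls.

## Working session

There is one attempt and no reset: what is moved stays moved. The work goes in short steps, Python scripts to look and compute and a shell command to move; the robot and the scene stay as the last step left them, time stands still between calls to the robot, and variables do not carry over. Pictures are saved under pics/ and viewed, at most 14 in all, crops included, and the job is handed in when it is done.

```bash
mkdir -p pics; python3 - <<'E'
from rig import bot,cams
import cv2,numpy as np
s=bot.state();print({k:np.round(s[k],3) for k in ('time_s','position','tool_rot','opening')})
for n in('scene','top'):
    c=cams.camera(n);cv2.imwrite(f'pics/{n}0.png',cv2.resize(c['frame'][:,:,::-1],(800,600),interpolation=cv2.INTER_CUBIC))
    np.savez(f'{n}0.npz',**c);print(n,c['intrinsics'].round(1).tolist(),c['world_from_camera'].round(3).tolist())
E
```

```text
{'time_s': np.float64(0.0), 'position': array([ 0.159, -0.527,  0.404]), 'tool_rot': array([-1.7993e+02, -5.0000e-03,  1.6775e+01]), 'opening': np.float64(0.085)}
scene [[434.9, 0.0, 281.5], [0.0, 434.9, 212.1], [0.0, 0.0, 1.0]] [[-0.496, -0.482, 0.722, -0.362], [-0.868, 0.269, -0.417, 0.45], [0.007, -0.834, -0.552, 0.754], [0.0, 0.0, 0.0, 1.0]]
top [[404.3, 0.0, 277.4], [0.0, 404.3, 215.3], [0.0, 0.0, 1.0]] [[-0.025, -0.996, 0.091, 0.411], [-0.999, 0.026, 0.018, -0.063], [-0.02, -0.09, -0.996, 1.143], [0.0, 0.0, 0.0, 1.0]]
```

View pics/scene0.png

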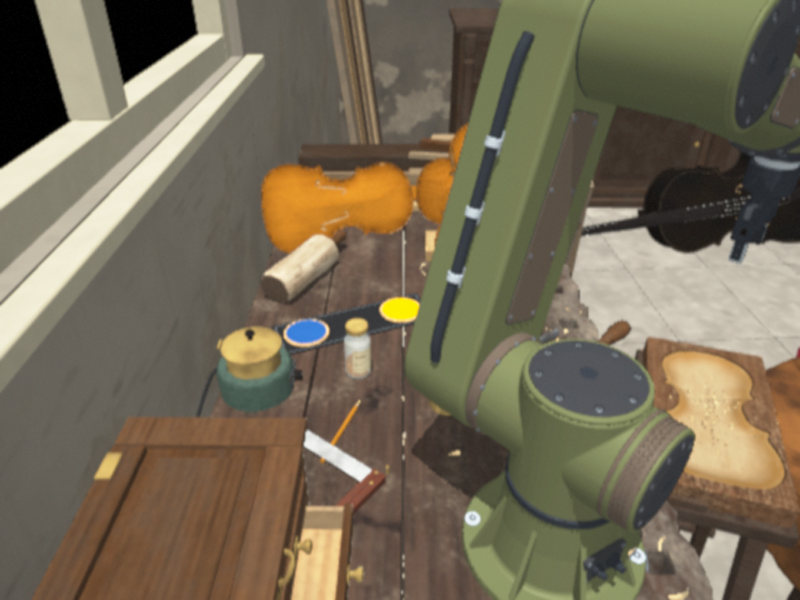

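View pics/top0.png

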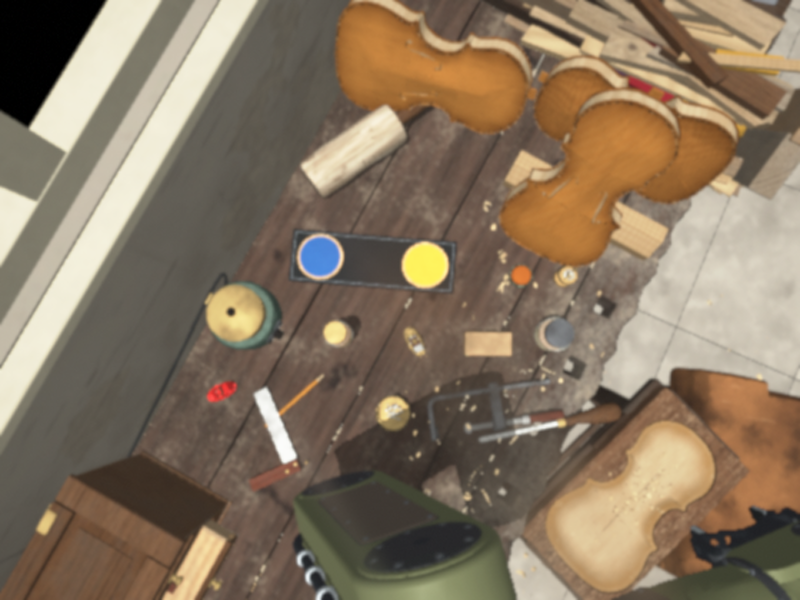

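The top view (800x600) shows the blue coaster at (320,257) and the yellow one at (425,264). The tall jar is at (336,333), the brass plane at (414,341), the cork block at (488,344) and the dark-lidded jar at (555,334). Rosin is at (521,274) and the clamp at (567,275).

Look-alikes:
- Red plane at (221,391).
- Tin or jar with shavings at (393,412).
- Wood blocks at (527,168) and (638,230).

I'll check the choices in one enlarged crop.

```bash
python3 - <<'E'
import cv2,numpy as np
f=np.load('top0.npz')['frame'][:,:,::-1]
c=f[155:305,200:425]  # x3.55
cv2.imwrite('pics/crop1.png',cv2.resize(c,(788,525),interpolation=cv2.INTER_CUBIC))
E
```

```text
(no output)
```

View pics/crop1.png

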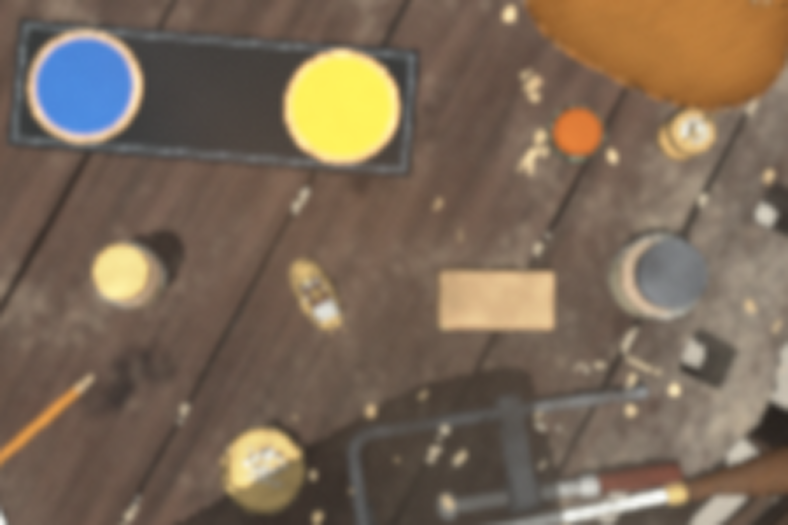

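The crop confirms the choices:
- Dark lid centre (670,274), tan lid (123,273).
- Cork top face from (439,271) to (555,330).
- Brass plane running (300,264) to (333,324).
- Rosin (578,132), clamp (690,133).
- The round item at (262,470) is a look-alike and stays put.

```bash
cat > h.py <<'E'
import numpy as np,cv2
def ray(cam,u,v):
    K,T=cam['intrinsics'],cam['world_from_camera']
    d=T[:3,:3]@np.linalg.solve(K,[u,v,1]);return T[:3,3],d/np.linalg.norm(d)
def at(cam,u,v,z):
    o,d=ray(cam,u,v);return o+d*(z-o[2])/d[2]
def proj(cam,p):
    K,T=cam['intrinsics'],cam['world_from_camera']
    q=K@(T[:3,:3].T@(np.asarray(p)-T[:3,3]));return q[:2]/q[2]
def tri(ca,pa,cb,pb):
    o1,d1=ray(ca,*pa);o2,d2=ray(cb,*pb)
    s=np.linalg.lstsq(np.c_[d1,-d2],o2-o1,rcond=None)[0]
    a,b=o1+d1*s[0],o2+d2*s[1];return (a+b)/2,np.linalg.norm(a-b)
E
python3 - <<'E'
from h import *
t=np.load('top0.npz')
o=lambda u,v:(200+u/3.502-.5+.14,155+v/3.5-.5+.14)
P={}
for n,u,v,z in [('blue',85,86,.008),('yellow',343,106,.008),('tall',123,273,.109),('black',670,274,.076),('cork',497,300,.027),('c1',439,301,.027),('c2',555,300,.027),('plane',316,294,.022),('pa',300,264,.022),('pb',333,324,.015),('rosin',578,132,.016),('clamp',692,132,.068)]:
    P[n]=at(t,*o(u,v),z);print(n,P[n].round(4))
ang=lambda a,b:np.degrees(np.arctan2(*(P[b]-P[a])[[1,0]])).round(1)
print('mat ang',ang('yellow','blue'),'cork',ang('c2','c1'),'plane',ang('pb','pa'),'mid',(P['blue']+P['yellow'])/2, np.linalg.norm(P['blue']-P['yellow']))
E
```

```text
blue [0.6219 0.1068 0.008 ]
yellow [ 0.5995 -0.1024  0.008 ]
tall [0.4636 0.0655 0.109 ]
black [ 0.4541 -0.3411  0.076 ]
cork [ 0.4391 -0.2179  0.027 ]
c1 [ 0.4395 -0.1725  0.027 ]
c2 [ 0.4379 -0.2633  0.027 ]
plane [ 0.4475 -0.0762  0.022 ]
pa [ 0.4716 -0.0642  0.022 ]
pb [ 0.4236 -0.0891  0.015 ]
rosin [ 0.5719 -0.2893  0.016 ]
clamp [ 0.5621 -0.3653  0.068 ]
mat ang 83.9 cork 89.0 plane 27.5 mid [0.61069223 0.00219432 0.008     ] 0.2103952650539689
```

Two-coaster spacing comes out at 210.4 mm against 210, so the fit is good. I'm moving above the cork (yaw 89) and then looking from the second view.

```bash
R='{"tx":2.33,"ty":2.58,"rz":6.02}'
python3 -m jog '[{"tx":2.33,"ty":2.58,"rz":6.02},{"tx":2.33,"ty":2.58,"rz":6.02},{"tx":2.33,"ty":2.58,"rz":6.02},{"tx":2.33,"ty":2.58,"rz":6.02},{"tx":2.33,"ty":2.58,"rz":6.02}]' 30
python3 -m jog '[{"tx":2.33,"ty":2.58,"rz":6.02},{"tx":2.33,"ty":2.58,"rz":6.02},{"tx":2.33,"ty":2.58,"rz":6.02},{"tx":2.33,"ty":2.58,"rz":6.02},{"tx":2.33,"ty":2.58,"rz":6.02}]'
python3 -m jog '[{"tx":2.33,"ty":2.58,"rz":6.02},{"tx":2.33,"ty":2.58,"rz":6.02},{},{}]'
python3 - <<'E'
from rig import cams
import cv2,numpy as np
c=cams.camera('scene');np.savez('scene1.npz',**c);cv2.imwrite('pics/scene1.png',cv2.resize(c['frame'][140:350,130:410,::-1],(800,600),interpolation=cv2.INTER_CUBIC))
E
```

```text
invalid input
invalid input
invalid input
```

View pics/scene1.png

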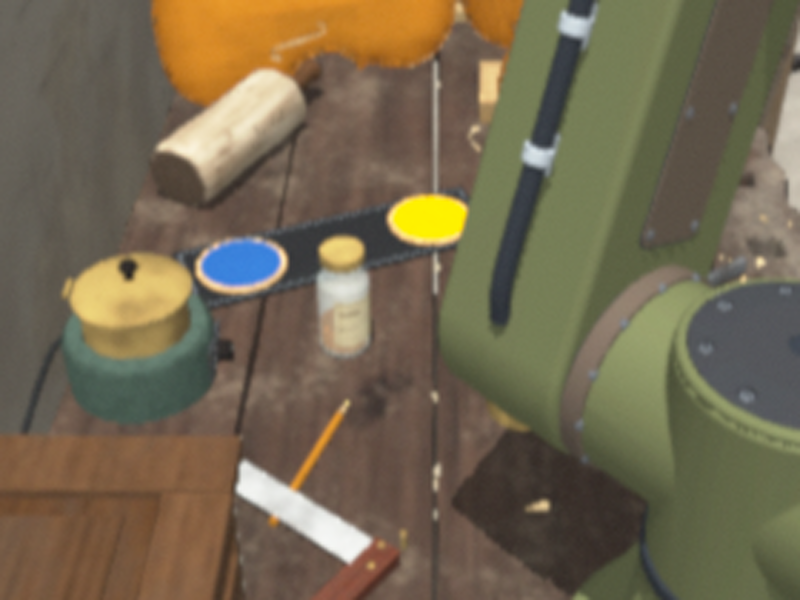

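The jog was refused: all seven keys are probably needed in each row. The picture shows the tall jar lid at (342,246), blue at (241,264) and yellow at (430,219), with the arm not moved. I can triangulate those while retrying.

```bash
python3 - <<'E'
from h import *
t=np.load('top0.npz');s=np.load('scene1.npz')
o=lambda u,v:(200+u/3.502-.36,155+v/3.5-.36);q=lambda u,v:(130+u/2.857-.33,140+v/2.857-.33)
for n,a,b in [('blue',(85,86),(241,264)),('yellow',(343,106),(430,219)),('tall',(123,273),(342,247))]: 
    p,e=tri(t,o(*a),s,q(*b));print(n,p.round(4),e.round(4))
E
python3 -m jog '[{"grip":8.5,"tx":2.33,"ty":2.58,"tz":0,"rx":0,"ry":0,"rz":6.02}]' 30
```

```text
blue [0.6228 0.1076 0.003 ] 0.0002
yellow [ 0.6007 -0.1022  0.0023] 0.001
tall [0.4641 0.0663 0.1083] 0.0016
time_s: 0.23
position: [0.18, -0.5027, 0.404]
tool_rot: [-180.0, 0.0, 22.5]
contact_force: [0.9, 1.1, -0.4]
opening: 0.0852
finger_force: 0.0
```

```bash
python3 -m jog '[{"grip":8.5,"tx":2.33,"ty":2.58,"tz":0,"rx":0,"ry":0,"rz":6.02},{"grip":8.5,"tx":2.33,"ty":2.58,"tz":0,"rx":0,"ry":0,"rz":6.02},{"grip":8.5,"tx":2.33,"ty":2.58,"tz":0,"rx":0,"ry":0,"rz":6.02},{"grip":8.5,"tx":2.33,"ty":2.58,"tz":0,"rx":0,"ry":0,"rz":6.02},{"grip":8.5,"tx":2.33,"ty":2.58,"tz":0,"rx":0,"ry":0,"rz":6.02}]'
python3 -m jog '[{"grip":8.5,"tx":2.33,"ty":2.58,"tz":0,"rx":0,"ry":0,"rz":6.02},{"grip":8.5,"tx":2.33,"ty":2.58,"tz":0,"rx":0,"ry":0,"rz":6.02},{"grip":8.5,"tx":2.33,"ty":2.58,"tz":0,"rx":0,"ry":0,"rz":6.02},{"grip":8.5,"tx":2.33,"ty":2.58,"tz":0,"rx":0,"ry":0,"rz":6.02},{"grip":8.5,"tx":2.33,"ty":2.58,"tz":0,"rx":0,"ry":0,"rz":6.02}]'
python3 -m jog '[{"grip":8.5,"tx":2.33,"ty":2.58,"tz":0,"rx":0,"ry":0,"rz":6.02},{"grip":8.5,"tx":0,"ty":0,"tz":0,"rx":0,"ry":0,"rz":0},{"grip":8.5,"tx":0,"ty":0,"tz":0,"rx":0,"ry":0,"rz":0}]'
python3 - <<'E'
from rig import cams
import cv2,numpy as np
c=cams.camera('scene');np.savez('scene2.npz',**c);cv2.imwrite('pics/scene2.png',cv2.resize(c['frame'][140:350,190:470,::-1],(800,600),interpolation=cv2.INTER_CUBIC))
E
```

```text
time_s: 0.65
position: [0.2993, -0.3703, 0.4046]
tool_rot: [-180.0, -0.0, 53.2]
contact_force: [1.4, -0.5, 0.1]
opening: 0.085
finger_force: 0.0
time_s: 1.07
position: [0.4159, -0.2412, 0.4047]
tool_rot: [-180.0, -0.0, 83.3]
contact_force: [0.0, -0.8, -0.3]
opening: 0.0849
finger_force: 0.0
time_s: 1.32
position: [0.4391, -0.2159, 0.4044]
tool_rot: [-180.0, -0.0, 89.2]
contact_force: [-0.2, -0.6, 0.1]
opening: 0.0853
finger_force: 0.0
```

View pics/scene2.png

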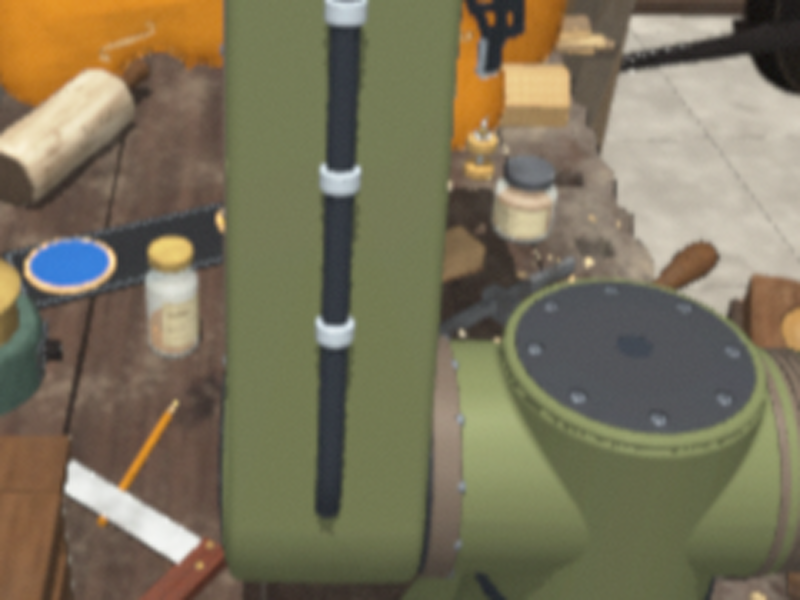

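The scene view shows the dark-lidded jar with its lid centre near (530,171); the cork's right end shows at (465,255), partly hidden. I'll check the jar height, then descend on the cork.

```bash
python3 - <<'E'
from h import *
t=np.load('top0.npz');s=np.load('scene2.npz')
o=lambda u,v:(200+u/3.502-.36,155+v/3.5-.36);q=lambda u,v:(190+u/2.857-.33,140+v/2.857-.33)
print(tri(t,o(670,274),s,q(530,169)))
for p in [(.462,-.264,.027),(.416,-.264,.027),(.439,-.263,.027)]: print((proj(s,p)-[190,140])*2.857)
E
python3 -m jog '[{"grip":8.5,"tx":0,"ty":-0.1,"tz":-4.1,"rx":0,"ry":0,"rz":0},{"grip":8.5,"tx":0,"ty":-0.1,"tz":-4.1,"rx":0,"ry":0,"rz":0},{"grip":8.5,"tx":0,"ty":0,"tz":-4.1,"rx":0,"ry":0,"rz":0},{"grip":8.5,"tx":0,"ty":0,"tz":-4.1,"rx":0,"ry":0,"rz":0},{"grip":8.5,"tx":0,"ty":0,"tz":-4.1,"rx":0,"ry":0,"rz":0}]'
python3 -m jog '[{"grip":8.5,"tx":0,"ty":0,"tz":-1.2,"rx":0,"ry":0,"rz":0},{"grip":8.5,"tx":0,"ty":0,"tz":-1.0,"rx":0,"ry":0,"rz":0},{"grip":3,"tx":0,"ty":0,"tz":0,"rx":0,"ry":0,"rz":0},{"grip":3,"tx":0,"ty":0,"tz":0,"rx":0,"ry":0,"rz":0},{"grip":3,"tx":0,"ty":0,"tz":0,"rx":0,"ry":0,"rz":0}]' 30
python3 -m jog '[{"grip":3,"tx":0,"ty":0,"tz":0,"rx":0,"ry":0,"rz":0},{"grip":3,"tx":0,"ty":0,"tz":0,"rx":0,"ry":0,"rz":0},{"grip":3,"tx":0,"ty":0,"tz":0,"rx":0,"ry":0,"rz":0},{"grip":3,"tx":0,"ty":0,"tz":0,"rx":0,"ry":0,"rz":0}]'
```

```text
(array([ 0.45381612, -0.34249156,  0.07276688]), np.float64(0.001221455671512363))
[459.14015534 221.19056698]
[486.84943002 243.46130307]
[472.0389704  232.45172844]
time_s: 1.78
position: [0.4373, -0.2199, 0.1981]
tool_rot: [180.0, 0.0, 88.8]
contact_force: [2.1, -0.6, -1.0]
opening: 0.085
finger_force: 0.0
time_s: 2.2
position: [0.4386, -0.2195, 0.1791]
tool_rot: [179.9, 0.1, 89.0]
contact_force: [1.1, 0.2, 0.4]
opening: 0.0511
finger_force: 0.0
time_s: 2.53
position: [0.4386, -0.2194, 0.1794]
tool_rot: [179.9, 0.1, 89.0]
contact_force: [-2.4, -0.4, 6.3]
opening: 0.0453
finger_force: 31.0
```

```bash
python3 -m jog '[{"grip":3,"tx":0,"ty":0,"tz":2.1,"rx":0,"ry":0,"rz":0},{"grip":3,"tx":0,"ty":0,"tz":3.1,"rx":0,"ry":0,"rz":0},{"grip":3,"tx":0,"ty":0,"tz":3,"rx":0,"ry":0,"rz":0},{"grip":3,"tx":2.16,"ty":2.78,"tz":0,"rx":0,"ry":0,"rz":-0.64},{"grip":3,"tx":2.16,"ty":2.78,"tz":0,"rx":0,"ry":0,"rz":-0.64}]'
python3 -m jog '[{"grip":3,"tx":2.16,"ty":2.78,"tz":0,"rx":0,"ry":0,"rz":-0.64},{"grip":3,"tx":2.16,"ty":2.78,"tz":0,"rx":0,"ry":0,"rz":-0.64},{"grip":3,"tx":2.16,"ty":2.78,"tz":0,"rx":0,"ry":0,"rz":-0.64},{"grip":3,"tx":2.16,"ty":2.78,"tz":0,"rx":0,"ry":0,"rz":-0.64},{"grip":3,"tx":2.16,"ty":2.78,"tz":0,"rx":0,"ry":0,"rz":-0.64}]'
python3 -m jog '[{"grip":3,"tx":2.16,"ty":2.78,"tz":0,"rx":0,"ry":0,"rz":-0.64},{"grip":3,"tx":0,"ty":0,"tz":0,"rx":0,"ry":0,"rz":0},{"grip":3,"tx":0,"ty":0,"tz":0,"rx":0,"ry":0,"rz":0}]'
```

```text
time_s: 2.95
position: [0.4819, -0.1637, 0.263]
tool_rot: [179.7, 0.1, 87.5]
contact_force: [0.3, -0.6, -0.6]
opening: 0.0455
finger_force: 31.3
time_s: 3.37
position: [0.5904, -0.0228, 0.261]
tool_rot: [179.9, 0.0, 84.5]
contact_force: [0.3, -0.2, -0.3]
opening: 0.0451
finger_force: 31.2
time_s: 3.62
position: [0.6115, 0.0047, 0.2604]
tool_rot: [179.9, -0.0, 84.0]
contact_force: [0.3, -1.0, -0.8]
opening: 0.0456
finger_force: 31.3
```

```bash
python3 -m jog '[{"grip":3,"tx":0,"ty":-0.4,"tz":-3.5,"rx":0,"ry":0,"rz":0},{"grip":3,"tx":0,"ty":0,"tz":-3,"rx":0,"ry":0,"rz":0},{"grip":3,"tx":0,"ty":0,"tz":-0.8,"rx":0,"ry":0,"rz":0},{"grip":3,"tx":0,"ty":0,"tz":-0.4,"rx":0,"ry":0,"rz":0},{"grip":3,"tx":0,"ty":0,"tz":0,"rx":0,"ry":0,"rz":0}]'
python3 -m jog '[{"grip":3,"tx":0,"ty":0,"tz":0,"rx":0,"ry":0,"rz":0}]'
```

```text
time_s: 4.03
position: [0.611, -0.0014, 0.1836]
tool_rot: [-180.0, 0.0, 83.9]
contact_force: [-0.9, -1.2, -0.7]
opening: 0.0456
finger_force: 31.3
time_s: 4.12
position: [0.6113, -0.0012, 0.1843]
tool_rot: [179.9, -0.0, 83.9]
contact_force: [0.4, 0.5, -0.6]
opening: 0.0459
finger_force: 31.3
```

```bash
python3 -m jog '[{"grip":3,"tx":0,"ty":0.15,"tz":-0.15,"rx":0,"ry":0,"rz":0},{"grip":3,"tx":0,"ty":0,"tz":0,"rx":0,"ry":0,"rz":0},{"grip":8.5,"tx":0,"ty":0,"tz":0,"rx":0,"ry":0,"rz":0},{"grip":8.5,"tx":0,"ty":0,"tz":0,"rx":0,"ry":0,"rz":0},{"grip":8.5,"tx":0,"ty":0,"tz":0,"rx":0,"ry":0,"rz":0}]'
python3 -m jog '[{"grip":8.5,"tx":0,"ty":0,"tz":3,"rx":0,"ry":0,"rz":0},{"grip":8.5,"tx":0,"ty":0,"tz":4,"rx":0,"ry":0,"rz":0},{"grip":8.5,"tx":0,"ty":0,"tz":4,"rx":0,"ry":0,"rz":0},{"grip":8.5,"tx":-2.05,"ty":-0.94,"tz":0,"rx":0,"ry":0,"rz":-7.05},{"grip":8.5,"tx":-2.05,"ty":-0.94,"tz":0,"rx":0,"ry":0,"rz":-7.05}]'
python3 -m jog '[{"grip":8.5,"tx":-2.05,"ty":-0.94,"tz":0,"rx":0,"ry":0,"rz":-7.05},{"grip":8.5,"tx":-2.05,"ty":-0.94,"tz":0,"rx":0,"ry":0,"rz":-7.05},{"grip":8.5,"tx":-2.05,"ty":-0.94,"tz":0,"rx":0,"ry":0,"rz":-7.05},{"grip":8.5,"tx":-2.05,"ty":-0.94,"tz":0,"rx":0,"ry":0,"rz":-7.05},{"grip":8.5,"tx":-2.05,"ty":-0.94,"tz":0,"rx":0,"ry":0,"rz":-7.05}]'
python3 -m jog '[{"grip":8.5,"tx":-2.05,"ty":-0.94,"tz":0,"rx":0,"ry":0,"rz":-7.05},{"grip":8.5,"tx":0,"ty":0,"tz":0,"rx":0,"ry":0,"rz":0},{"grip":8.5,"tx":0,"ty":0,"tz":0,"rx":0,"ry":0,"rz":0}]'
python3 - <<'E'
from rig import cams
import cv2,numpy as np
I=[]
for n,(r,c) in (('top',(140,190)),('scene',(150,150))):
    k=cams.camera(n);np.savez(n+'3.npz',**k);I.append(cv2.resize(k['frame'][r:r+150,c:c+200,::-1],(800,600) ,interpolation=cv2.INTER_CUBIC))
cv2.imwrite('pics/t3.png',I[0]);cv2.imwrite('pics/s3.png',I[1])
E
```

```text
time_s: 4.53
position: [0.6111, 0.0009, 0.1813]
tool_rot: [180.0, -0.0, 83.9]
contact_force: [-0.1, 0.7, -0.1]
opening: 0.0798
finger_force: 0.0
time_s: 4.95
position: [0.57, -0.0177, 0.2935]
tool_rot: [179.7, -0.1, 69.6]
contact_force: [0.1, -0.3, -1.2]
opening: 0.085
finger_force: 0.0
time_s: 5.37
position: [0.4666, -0.0652, 0.2912]
tool_rot: [180.0, -0.0, 34.2]
contact_force: [0.6, 0.1, 0.6]
opening: 0.0851
finger_force: 0.0
time_s: 5.62
position: [0.4468, -0.0746, 0.2916]
tool_rot: [180.0, -0.0, 27.5]
contact_force: [-0.2, 0.8, 0.3]
opening: 0.0847
finger_force: 0.0
```

View pics/t3.png

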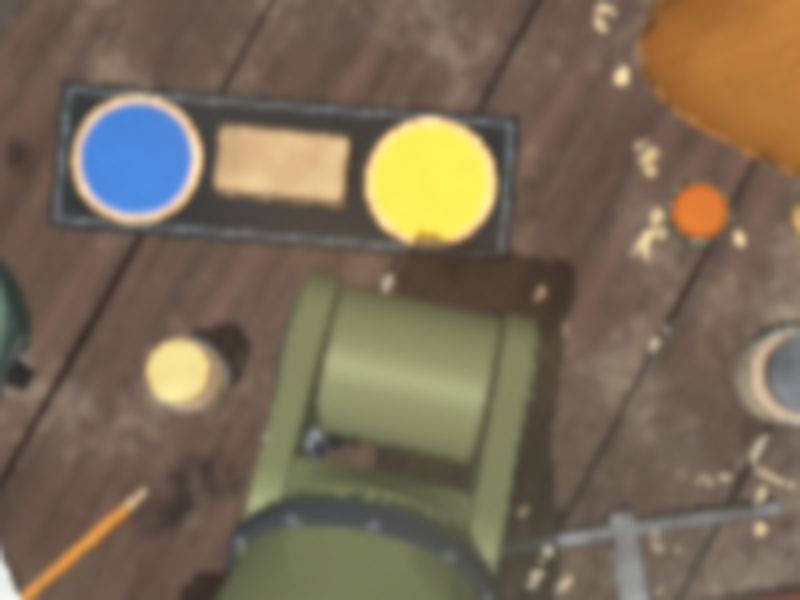

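The cork's top face has corners near (218,122), (350,136), (346,207) and (213,193). The plane is hidden under the wrist, and the tall jar is untouched at (180,372).

```bash
python3 - <<'E'
from h import *
t=np.load('top3.npz');o=lambda u,v:(190+u/4-.38,140+v/4-.38)
c=[at(t,*o(*p),.03) for p in [(218,122),(350,136),(346,207),(213,193)]]
b,y=[at(t,*o(*p),.008) for p in [(138,158),(431,180)]]
print(np.mean(c,0),b,y,(b+y)/2);d=(c[0]+c[3]-c[1]-c[2])/2
print([np.degrees(np.arctan2(v[1],v[0])) for v in (d,b-y)],np.linalg.norm(d))
E
python3 -m jog '[{"grip":8.5,"tx":0.07,"ty":-0.15,"tz":-4,"rx":0,"ry":0,"rz":0},{"grip":8.5,"tx":0,"ty":0,"tz":-4,"rx":0,"ry":0,"rz":0},{"grip":8.5,"tx":0,"ty":0,"tz":-2.2,"rx":0,"ry":0,"rz":0},{"grip":8.5,"tx":0,"ty":0,"tz":-1,"rx":0,"ry":0,"rz":0},{"grip":1.5,"tx":0,"ty":0,"tz":0,"rx":0,"ry":0,"rz":0}]' 30
python3 -m jog '[{"grip":1.5,"tx":0,"ty":0,"tz":0,"rx":0,"ry":0,"rz":0},{"grip":1.5,"tx":0,"ty":0,"tz":0,"rx":0,"ry":0,"rz":0},{"grip":1.5,"tx":0,"ty":0,"tz":0,"rx":0,"ry":0,"rz":0},{"grip":1.5,"tx":0,"ty":0,"tz":0,"rx":0,"ry":0,"rz":0},{"grip":1.5,"tx":0,"ty":0,"tz":0,"rx":0,"ry":0,"rz":0}]'
python3 -m jog '[{"grip":1.5,"tx":0,"ty":0,"tz":0,"rx":0,"ry":0,"rz":0},{"grip":1.5,"tx":0,"ty":0,"tz":0,"rx":0,"ry":0,"rz":0},{"grip":1.5,"tx":0,"ty":0,"tz":0,"rx":0,"ry":0,"rz":0}]'
```

```text
[0.61063749 0.00257282 0.03      ] [0.6221022  0.10620001 0.008     ] [ 0.60042225 -0.10182871  0.008     ] [0.61126222 0.00218565 0.008     ]
[np.float64(82.29237425560483), np.float64(84.0503345486)] 0.09306198395078899
time_s: 6.13
position: [0.4479, -0.0754, 0.1774]
tool_rot: [-179.9, 0.2, 27.6]
contact_force: [-0.0, 0.3, -0.5]
opening: 0.0747
finger_force: 0.0
time_s: 6.55
position: [0.4482, -0.0758, 0.1805]
tool_rot: [179.9, -0.1, 27.5]
contact_force: [-2.0, 0.9, 8.6]
opening: 0.0249
finger_force: 29.5
time_s: 6.8
position: [0.4482, -0.0759, 0.1805]
tool_rot: [179.9, -0.1, 27.5]
contact_force: [-1.6, 0.1, 9.2]
opening: 0.0245
finger_force: 29.5
```

```bash
python3 -m jog '[{"grip":1.5,"tx":0,"ty":0,"tz":2,"rx":0,"ry":0,"rz":0},{"grip":1.5,"tx":0,"ty":0,"tz":4,"rx":0,"ry":0,"rz":0},{"grip":1.5,"tx":0,"ty":0,"tz":3.5,"rx":0,"ry":0,"rz":0},{"grip":1.5,"tx":2.03,"ty":0.97,"tz":0,"rx":0,"ry":0,"rz":7},{"grip":1.5,"tx":2.03,"ty":0.97,"tz":0,"rx":0,"ry":0,"rz":7}]'
python3 -m jog '[{"grip":1.5,"tx":2.03,"ty":0.97,"tz":0,"rx":0,"ry":0,"rz":7},{"grip":1.5,"tx":2.03,"ty":0.97,"tz":0,"rx":0,"ry":0,"rz":7},{"grip":1.5,"tx":2.03,"ty":0.97,"tz":0,"rx":0,"ry":0,"rz":7},{"grip":1.5,"tx":2.03,"ty":0.97,"tz":0,"rx":0,"ry":0,"rz":7},{"grip":1.5,"tx":2.03,"ty":0.97,"tz":0,"rx":0,"ry":0,"rz":7}]'
python3 -m jog '[{"grip":1.5,"tx":2.03,"ty":0.97,"tz":0,"rx":0,"ry":0,"rz":7},{"grip":1.5,"tx":0,"ty":0,"tz":0,"rx":0,"ry":0,"rz":0},{"grip":1.5,"tx":0,"ty":0,"tz":0,"rx":0,"ry":0,"rz":0}]'
python3 - <<'E'
from rig import cams
import cv2,numpy as np
k=cams.camera('scene');np.savez('scene4.npz',**k);cv2.imwrite('pics/s4.png',cv2.resize(k['frame'][120:270,180:380,::-1],(800,600) ,interpolation=cv2.INTER_CUBIC))
E
```

```text
time_s: 7.22
position: [0.4889, -0.0564, 0.2775]
tool_rot: [179.7, -0.2, 41.7]
contact_force: [0.4, -0.5, -1.2]
opening: 0.0249
finger_force: 30.7
time_s: 7.63
position: [0.5908, -0.0073, 0.2748]
tool_rot: [180.0, -0.0, 76.8]
contact_force: [-0.2, -0.6, -1.3]
opening: 0.0247
finger_force: 30.7
time_s: 7.88
position: [0.6105, 0.0023, 0.2742]
tool_rot: [180.0, 0.0, 83.5]
contact_force: [-0.2, -0.0, -1.5]
opening: 0.0251
finger_force: 30.7
```

View pics/s4.png

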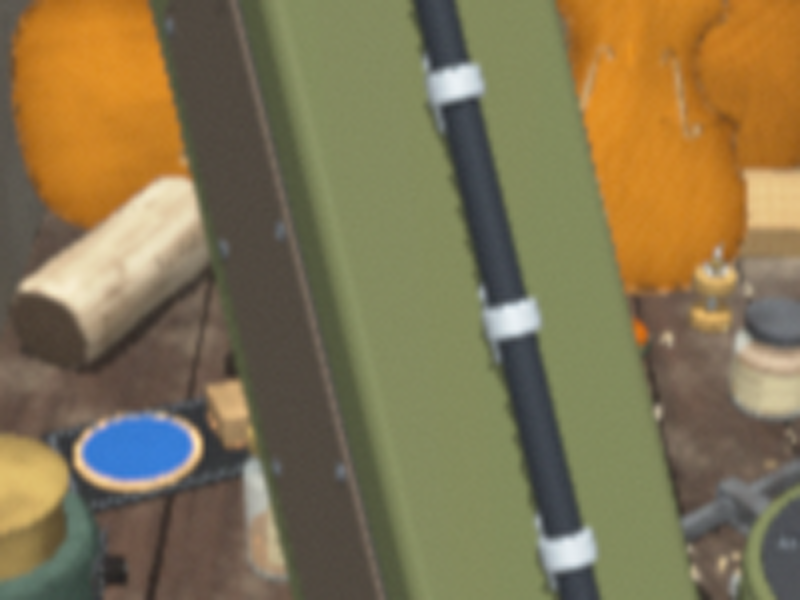

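The arm hides the plane, but the wrist reads about −1.5 N, so it is carried. I'm lowering onto the cork.

```bash
python3 -m jog '[{"grip":1.5,"tx":0,"ty":0,"tz":-3,"rx":0,"ry":0,"rz":0},{"grip":1.5,"tx":0,"ty":0,"tz":-2.4,"rx":0,"ry":0,"rz":0},{"grip":1.5,"tx":0,"ty":0,"tz":-0.6,"rx":0,"ry":0,"rz":0},{"grip":1.5,"tx":0,"ty":0,"tz":-0.2,"rx":0,"ry":0,"rz":0},{"grip":1.5,"tx":0,"ty":0,"tz":0,"rx":0,"ry":0,"rz":0}]'
python3 -m jog '[{"grip":1.5,"tx":0,"ty":0,"tz":-0.1,"rx":0,"ry":0,"rz":0},{"grip":1.5,"tx":0,"ty":0,"tz":0,"rx":0,"ry":0,"rz":0}]'
```

```text
time_s: 8.35
position: [0.6101, 0.0015, 0.2127]
tool_rot: [-180.0, 0.0, 83.4]
contact_force: [0.2, -0.3, -0.9]
opening: 0.0247
finger_force: 30.8
time_s: 8.52
position: [0.6103, 0.0017, 0.2121]
tool_rot: [179.9, -0.0, 83.5]
contact_force: [-0.0, 0.0, -1.7]
opening: 0.0246
finger_force: 30.8
```

```bash
python3 -m jog '[{"grip":1.5,"tx":0,"ty":0.05,"tz":-0.2,"rx":0,"ry":0,"rz":0},{"grip":1.5,"tx":0,"ty":0,"tz":0,"rx":0,"ry":0,"rz":0}]'
python3 -m jog '[{"grip":8.5,"tx":0,"ty":0,"tz":0,"rx":0,"ry":0,"rz":0},{"grip":8.5,"tx":0,"ty":0,"tz":0,"rx":0,"ry":0,"rz":0},{"grip":8.5,"tx":0,"ty":0,"tz":0,"rx":0,"ry":0,"rz":0},{"grip":8.5,"tx":0,"ty":0,"tz":2,"rx":0,"ry":0,"rz":0},{"grip":8.5,"tx":0,"ty":0,"tz":3,"rx":0,"ry":0,"rz":0}]'
python3 -m jog '[{"grip":8.5,"tx":0,"ty":0,"tz":4,"rx":0,"ry":0,"rz":0},{"grip":8.5,"tx":-1.56,"ty":-3.44,"tz":0.2,"rx":0,"ry":0,"rz":-4.34},{"grip":8.5,"tx":-1.56,"ty":-3.44,"tz":0.2,"rx":0,"ry":0,"rz":-4.34},{"grip":8.5,"tx":-1.56,"ty":-3.44,"tz":0.2,"rx":0,"ry":0,"rz":-4.34},{"grip":8.5,"tx":-1.56,"ty":-3.44,"tz":0.2,"rx":0,"ry":0,"rz":-4.34}]'
python3 -m jog '[{"grip":8.5,"tx":-1.56,"ty":-3.44,"tz":0,"rx":0,"ry":0,"rz":-4.34},{"grip":8.5,"tx":-1.56,"ty":-3.44,"tz":0,"rx":0,"ry":0,"rz":-4.34},{"grip":8.5,"tx":-1.56,"ty":-3.44,"tz":0,"rx":0,"ry":0,"rz":-4.34},{"grip":8.5,"tx":-1.56,"ty":-3.44,"tz":0,"rx":0,"ry":0,"rz":-4.34},{"grip":8.5,"tx":-1.56,"ty":-3.44,"tz":0,"rx":0,"ry":0,"rz":-4.34}]'
python3 -m jog '[{"grip":8.5,"tx":-1.56,"ty":-3.44,"tz":0,"rx":0,"ry":0,"rz":-4.34},{"grip":8.5,"tx":0,"ty":0,"tz":0,"rx":0,"ry":0,"rz":0},{"grip":8.5,"tx":0,"ty":0,"tz":0,"rx":0,"ry":0,"rz":0}]'
python3 - <<'E'
from rig import cams
import cv2,numpy as np
k=cams.camera('top');np.savez('top5.npz',**k);a=k['frame']
k=cams.camera('scene');np.savez('scene5.npz',**k);b=k['frame']
I=[cv2.resize(f,(800,300),interpolation=cv2.INTER_CUBIC) for f in (a[150:225,190:390,::-1],b[200:275,170:370,::-1])]
cv2.imwrite('pics/5.png',np.vstack(I))
E
```

```text
time_s: 8.68
position: [0.6105, 0.0021, 0.211]
tool_rot: [179.9, 0.0, 83.5]
contact_force: [-6.6, -1.7, 14.0]
opening: 0.0249
finger_force: 32.6
time_s: 9.1
position: [0.6097, 0.0024, 0.257]
tool_rot: [-179.7, 0.0, 83.5]
contact_force: [0.5, -0.1, -0.8]
opening: 0.0834
finger_force: 0.0
time_s: 9.52
position: [0.5469, -0.1364, 0.3075]
tool_rot: [180.0, -0.0, 66.0]
contact_force: [1.4, 0.3, 0.3]
opening: 0.0852
finger_force: 0.0
time_s: 9.93
position: [0.4688, -0.3088, 0.3073]
tool_rot: [180.0, -0.0, 44.2]
contact_force: [0.9, -0.3, -0.3]
opening: 0.085
finger_force: 0.0
time_s: 10.18
position: [0.4534, -0.343, 0.307]
tool_rot: [-180.0, -0.0, 39.9]
contact_force: [0.5, 0.1, -0.0]
opening: 0.0849
finger_force: 0.0
```

View pics/5.png

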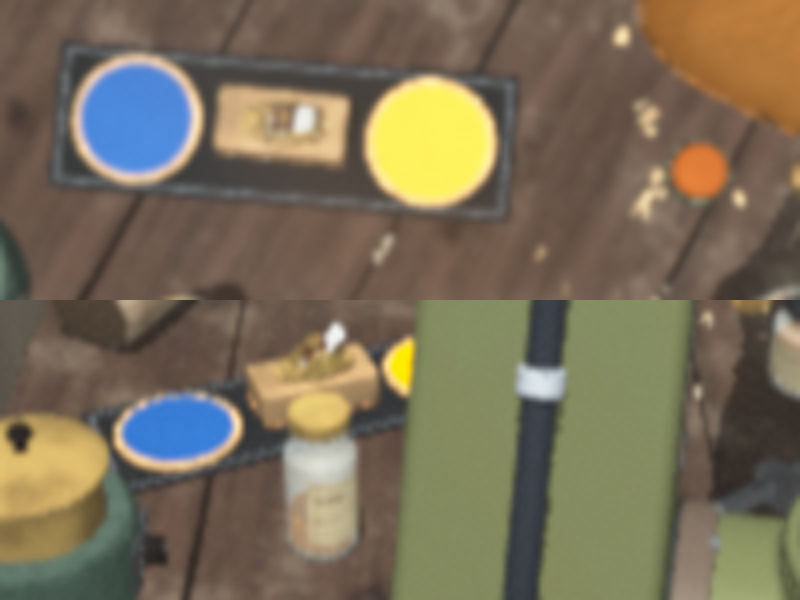

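The plane sits on the cork at (286,122), with the cork centre at (282,124). That is about 3 mm off along its length, within tolerance. Both coasters and the rosin are unchanged. Next I'll grasp the black-lidded jar.

```bash
python3 -m jog '[{"grip":8.5,"tx":0.05,"ty":0.12,"tz":-4,"rx":0,"ry":0,"rz":0},{"grip":8.5,"tx":0,"ty":0,"tz":-3,"rx":0,"ry":0,"rz":0},{"grip":8.5,"tx":0,"ty":0,"tz":-2.5,"rx":0,"ry":0,"rz":0},{"grip":8.5,"tx":0,"ty":0,"tz":-2.2,"rx":0,"ry":0,"rz":0},{"grip":8.5,"tx":0,"ty":0,"tz":0,"rx":0,"ry":0,"rz":0}]'
python3 -m jog '[{"grip":5,"tx":0,"ty":0,"tz":0,"rx":0,"ry":0,"rz":0},{"grip":5,"tx":0,"ty":0,"tz":0,"rx":0,"ry":0,"rz":0},{"grip":5,"tx":0,"ty":0,"tz":0,"rx":0,"ry":0,"rz":0},{"grip":5,"tx":0,"ty":0,"tz":0,"rx":0,"ry":0,"rz":0},{"grip":5,"tx":0,"ty":0,"tz":0,"rx":0,"ry":0,"rz":0}]' 30
python3 -m jog '[{"grip":5,"tx":0,"ty":0,"tz":0,"rx":0,"ry":0,"rz":0},{"grip":5,"tx":0,"ty":0,"tz":0.5,"rx":0,"ry":0,"rz":0},{"grip":5,"tx":0,"ty":0,"tz":0,"rx":0,"ry":0,"rz":0}]'
```

```text
time_s: 10.7
position: [0.4546, -0.3385, 0.1862]
tool_rot: [-179.6, 0.1, 40.2]
contact_force: [-0.7, 0.2, -0.9]
opening: 0.0853
finger_force: 0.0
time_s: 11.12
position: [0.4553, -0.3405, 0.192]
tool_rot: [179.8, -0.1, 40.1]
contact_force: [0.9, 2.2, 7.9]
opening: 0.0622
finger_force: 34.0
time_s: 11.37
position: [0.4549, -0.3406, 0.1966]
tool_rot: [179.9, -0.0, 40.1]
contact_force: [-0.6, -0.3, -2.1]
opening: 0.0624
finger_force: 33.6
```

```bash
python3 -m jog '[{"grip":5,"tx":0,"ty":0,"tz":2.3,"rx":0,"ry":0,"rz":0},{"grip":5,"tx":0,"ty":0,"tz":4,"rx":0,"ry":0,"rz":0},{"grip":5,"tx":0,"ty":0,"tz":4,"rx":0,"ry":0,"rz":0},{"grip":5,"tx":0.65,"ty":1.72,"tz":0,"rx":0,"ry":0,"rz":1.7},{"grip":5,"tx":1.28,"ty":3.44,"tz":0,"rx":0,"ry":0,"rz":3.4}]'
python3 -m jog '[{"grip":5,"tx":1.28,"ty":3.44,"tz":0,"rx":0,"ry":0,"rz":3.4},{"grip":5,"tx":1.28,"ty":3.44,"tz":0,"rx":0,"ry":0,"rz":3.4},{"grip":5,"tx":1.28,"ty":3.44,"tz":0,"rx":0,"ry":0,"rz":3.4},{"grip":5,"tx":1.28,"ty":3.44,"tz":0,"rx":0,"ry":0,"rz":3.4},{"grip":5,"tx":1.28,"ty":3.44,"tz":0,"rx":0,"ry":0,"rz":3.4}]'
python3 -m jog '[{"grip":5,"tx":1.28,"ty":3.44,"tz":0,"rx":0,"ry":0,"rz":3.4},{"grip":5,"tx":1.28,"ty":3.44,"tz":0,"rx":0,"ry":0,"rz":3.4},{"grip":5,"tx":1.28,"ty":3.44,"tz":0,"rx":0,"ry":0,"rz":3.4},{"grip":5,"tx":1.28,"ty":3.44,"tz":0,"rx":0,"ry":0,"rz":3.4},{"grip":5,"tx":1.28,"ty":3.44,"tz":0,"rx":0,"ry":0,"rz":3.4}]'
python3 -m jog '[{"grip":5,"tx":1.28,"ty":3.44,"tz":0,"rx":0,"ry":0,"rz":3.4},{"grip":5,"tx":0.65,"ty":1.72,"tz":0,"rx":0,"ry":0,"rz":1.7},{"grip":5,"tx":0,"ty":0,"tz":0,"rx":0,"ry":0,"rz":0},{"grip":5,"tx":0,"ty":0,"tz":0,"rx":0,"ry":0,"rz":0},{"grip":5,"tx":0,"ty":0,"tz":0,"rx":0,"ry":0,"rz":0}]'
```

```text
time_s: 11.78
position: [0.4735, -0.2906, 0.301]
tool_rot: [179.7, -0.0, 45.0]
contact_force: [0.5, 1.0, -2.4]
opening: 0.0619
finger_force: 34.3
time_s: 12.2
position: [0.5382, -0.1152, 0.2985]
tool_rot: [180.0, 0.0, 62.4]
contact_force: [0.4, -0.5, -1.9]
opening: 0.0622
finger_force: 34.3
time_s: 12.62
position: [0.6023, 0.0569, 0.2985]
tool_rot: [180.0, 0.0, 79.4]
contact_force: [-0.3, -0.7, -1.0]
opening: 0.0623
finger_force: 34.3
time_s: 13.03
position: [0.6211, 0.1062, 0.2981]
tool_rot: [-180.0, 0.0, 84.3]
contact_force: [0.9, -0.7, -2.1]
opening: 0.0628
finger_force: 34.3
```

```bash
python3 -m jog '[{"grip":5,"tx":0.1,"ty":0.05,"tz":-3.6,"rx":0,"ry":0,"rz":0},{"grip":5,"tx":0,"ty":0,"tz":-3.6,"rx":0,"ry":0,"rz":0},{"grip":5,"tx":0,"ty":0,"tz":-1.8,"rx":0,"ry":0,"rz":0},{"grip":5,"tx":0,"ty":0,"tz":-0.5,"rx":0,"ry":0,"rz":0},{"grip":5,"tx":0,"ty":0,"tz":0,"rx":0,"ry":0,"rz":0}]'
python3 -m jog '[{"grip":5,"tx":0,"ty":0,"tz":-0.15,"rx":0,"ry":0,"rz":0},{"grip":5,"tx":0,"ty":0,"tz":0,"rx":0,"ry":0,"rz":0}]'
python3 -m jog '[{"grip":5,"tx":0,"ty":0,"tz":-0.15,"rx":0,"ry":0,"rz":0},{"grip":5,"tx":0,"ty":0,"tz":0,"rx":0,"ry":0,"rz":0}]'
```

```text
time_s: 13.45
position: [0.6221, 0.1061, 0.2024]
tool_rot: [-179.9, 0.0, 84.2]
contact_force: [-0.0, 0.5, -2.5]
opening: 0.0623
finger_force: 34.4
time_s: 13.62
position: [0.6226, 0.1067, 0.2029]
tool_rot: [179.9, -0.0, 84.2]
contact_force: [-0.0, -0.4, -1.7]
opening: 0.0624
finger_force: 34.4
time_s: 13.78
position: [0.6224, 0.1071, 0.2008]
tool_rot: [179.9, -0.0, 84.3]
contact_force: [-0.8, 0.2, -2.3]
opening: 0.062
finger_force: 34.4
```

```bash
python3 -m jog '[{"grip":5,"tx":0,"ty":0,"tz":-0.1,"rx":0,"ry":0,"rz":0},{"grip":5,"tx":0,"ty":0,"tz":0,"rx":0,"ry":0,"rz":0}]'
python3 -m jog '[{"grip":5,"tx":0,"ty":0,"tz":-0.1,"rx":0,"ry":0,"rz":0},{"grip":5,"tx":0,"ty":0,"tz":0,"rx":0,"ry":0,"rz":0}]'
```

```text
time_s: 13.95
position: [0.6225, 0.1072, 0.2]
tool_rot: [179.9, -0.0, 84.3]
contact_force: [-2.1, -1.0, 4.2]
opening: 0.0621
finger_force: 34.8
time_s: 14.12
position: [0.6225, 0.1072, 0.1999]
tool_rot: [179.9, -0.0, 84.3]
contact_force: [-7.7, -1.3, 15.2]
opening: 0.0626
finger_force: 35.8
```

```bash
python3 -m jog '[{"grip":8.5,"tx":0,"ty":0,"tz":0.1,"rx":0,"ry":0,"rz":0},{"grip":8.5,"tx":0,"ty":0,"tz":0,"rx":0,"ry":0,"rz":0},{"grip":8.5,"tx":0,"ty":0,"tz":0,"rx":0,"ry":0,"rz":0},{"grip":8.5,"tx":0,"ty":0,"tz":1.5,"rx":0,"ry":0,"rz":0},{"grip":8.5,"tx":0,"ty":0,"tz":3.5,"rx":0,"ry":0,"rz":0}]'
python3 -m jog '[{"grip":8.5,"tx":0,"ty":0,"tz":4,"rx":0,"ry":0,"rz":0},{"grip":8.5,"tx":0,"ty":0,"tz":3.5,"rx":0,"ry":0,"rz":0},{"grip":8.5,"tx":-3.16,"ty":-0.81,"tz":0,"rx":0,"ry":0,"rz":0},{"grip":8.5,"tx":-3.16,"ty":-0.81,"tz":0,"rx":0,"ry":0,"rz":0},{"grip":8.5,"tx":-3.16,"ty":-0.81,"tz":0,"rx":0,"ry":0,"rz":0}]'
python3 -m jog '[{"grip":8.5,"tx":-3.16,"ty":-0.81,"tz":0,"rx":0,"ry":0,"rz":0},{"grip":8.5,"tx":-3.16,"ty":-0.81,"tz":0,"rx":0,"ry":0,"rz":0},{"grip":8.5,"tx":0,"ty":0,"tz":0,"rx":0,"ry":0,"rz":0},{"grip":8.5,"tx":0,"ty":0,"tz":0,"rx":0,"ry":0,"rz":0}]'
python3 - <<'E'
from rig import cams
import cv2,numpy as np
k=cams.camera('top');np.savez('top6.npz',**k);a=k['frame']
k=cams.camera('scene');np.savez('scene6.npz',**k);b=k['frame']
I=[cv2.resize(f,(800,300),interpolation=cv2.INTER_CUBIC) for f in (a[150:225,190:390,::-1],b[200:275,170:370,::-1])]
cv2.imwrite('pics/6.png',np.vstack(I))
E
```

```text
time_s: 14.53
position: [0.6215, 0.1071, 0.2452]
tool_rot: [-179.6, 0.1, 84.3]
contact_force: [0.1, 0.0, 0.5]
opening: 0.0848
finger_force: 0.0
time_s: 14.95
position: [0.5262, 0.0827, 0.3243]
tool_rot: [180.0, -0.0, 84.3]
contact_force: [0.1, -0.1, 0.7]
opening: 0.0852
finger_force: 0.0
time_s: 15.28
position: [0.4636, 0.0665, 0.3247]
tool_rot: [180.0, -0.0, 84.3]
contact_force: [0.1, 0.9, 0.6]
opening: 0.0848
finger_force: 0.0
```

View pics/6.png

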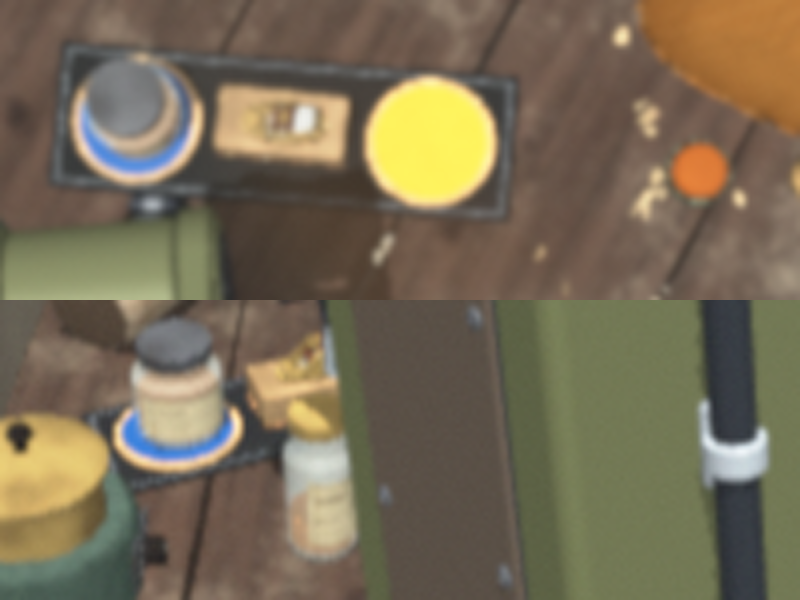

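The black-lidded jar stands upright on blue (lid at (125,98) top, (174,345) scene). I'll check its centring and grasp the tall jar.

```bash
python3 - <<'E'
from h import *
t=np.load('top6.npz');s=np.load('scene6.npz')
a=(190+125/4-.38,150+98/4-.38);b=(170+174/4-.38,200+(345-300)/4-.38)
print(at(t,*a,.084),tri(t,a,s,b))
E
python3 -m jog '[{"grip":8.5,"tx":0.03,"ty":-0.05,"tz":-4,"rx":0,"ry":0,"rz":0},{"grip":8.5,"tx":0,"ty":0,"tz":-3,"rx":0,"ry":0,"rz":0},{"grip":8.5,"tx":0,"ty":0,"tz":-1.8,"rx":0,"ry":0,"rz":0},{"grip":8.5,"tx":0,"ty":0,"tz":-0.9,"rx":0,"ry":0,"rz":0},{"grip":8.5,"tx":0,"ty":0,"tz":0,"rx":0,"ry":0,"rz":0}]'
python3 -m jog '[{"grip":3.5,"tx":0,"ty":0,"tz":0,"rx":0,"ry":0,"rz":0},{"grip":3.5,"tx":0,"ty":0,"tz":0,"rx":0,"ry":0,"rz":0},{"grip":3.5,"tx":0,"ty":0,"tz":0,"rx":0,"ry":0,"rz":0},{"grip":3.5,"tx":0,"ty":0,"tz":0,"rx":0,"ry":0,"rz":0},{"grip":3.5,"tx":0,"ty":0,"tz":0,"rx":0,"ry":0,"rz":0}]' 30
python3 -m jog '[{"grip":3.5,"tx":0,"ty":0,"tz":0,"rx":0,"ry":0,"rz":0},{"grip":3.5,"tx":0,"ty":0,"tz":0,"rx":0,"ry":0,"rz":0}]'
```

```text
[0.62168412 0.10336043 0.084     ] (array([0.62316269, 0.10440246, 0.07592939]), np.float64(0.0005074754529425488))
time_s: 15.8
position: [0.465, 0.0663, 0.2255]
tool_rot: [-179.8, 0.0, 84.3]
contact_force: [0.1, -0.2, 0.6]
opening: 0.0849
finger_force: 0.0
time_s: 16.22
position: [0.465, 0.0663, 0.2285]
tool_rot: [179.9, -0.0, 84.3]
contact_force: [-0.4, -0.1, 6.7]
opening: 0.0467
finger_force: 29.9
time_s: 16.38
position: [0.465, 0.0663, 0.2285]
tool_rot: [179.9, -0.0, 84.3]
contact_force: [-1.8, 0.3, 6.6]
opening: 0.0467
finger_force: 29.9
```

```bash
python3 -m jog '[{"grip":3.5,"tx":0,"ty":0,"tz":1.5,"rx":0,"ry":0,"rz":0},{"grip":3.5,"tx":0,"ty":0,"tz":4,"rx":0,"ry":0,"rz":0},{"grip":3.5,"tx":0,"ty":0,"tz":4,"rx":0,"ry":0,"rz":0},{"grip":3.5,"tx":0.97,"ty":-1.2,"tz":0,"rx":0,"ry":0,"rz":0},{"grip":3.5,"tx":1.93,"ty":-2.41,"tz":0,"rx":0,"ry":0,"rz":0}]'
python3 -m jog '[{"grip":3.5,"tx":1.93,"ty":-2.41,"tz":0,"rx":0,"ry":0,"rz":0},{"grip":3.5,"tx":1.93,"ty":-2.41,"tz":0,"rx":0,"ry":0,"rz":0},{"grip":3.5,"tx":1.93,"ty":-2.41,"tz":0,"rx":0,"ry":0,"rz":0},{"grip":3.5,"tx":1.93,"ty":-2.41,"tz":0,"rx":0,"ry":0,"rz":0},{"grip":3.5,"tx":1.93,"ty":-2.41,"tz":0,"rx":0,"ry":0,"rz":0}]'
python3 -m jog '[{"grip":3.5,"tx":0.97,"ty":-1.2,"tz":0,"rx":0,"ry":0,"rz":0},{"grip":3.5,"tx":0,"ty":0,"tz":0,"rx":0,"ry":0,"rz":0},{"grip":3.5,"tx":0,"ty":0,"tz":0,"rx":0,"ry":0,"rz":0}]'
```

```text
time_s: 16.8
position: [0.4932, 0.0311, 0.3255]
tool_rot: [179.7, -0.0, 84.4]
contact_force: [0.0, 0.0, -2.8]
opening: 0.0464
finger_force: 32.1
time_s: 17.22
position: [0.5908, -0.0917, 0.3228]
tool_rot: [180.0, 0.0, 84.3]
contact_force: [0.1, -0.7, -1.0]
opening: 0.0467
finger_force: 32.1
time_s: 17.47
position: [0.5998, -0.1028, 0.3222]
tool_rot: [-180.0, -0.0, 84.2]
contact_force: [0.4, 0.3, -2.6]
opening: 0.047
finger_force: 32.1
```

```bash
python3 -m jog '[{"grip":3.5,"tx":0,"ty":0.05,"tz":-3.6,"rx":0,"ry":0,"rz":0},{"grip":3.5,"tx":0,"ty":0,"tz":-3,"rx":0,"ry":0,"rz":0},{"grip":3.5,"tx":0,"ty":0,"tz":-1.3,"rx":0,"ry":0,"rz":0},{"grip":3.5,"tx":0,"ty":0,"tz":-0.4,"rx":0,"ry":0,"rz":0},{"grip":3.5,"tx":0,"ty":0,"tz":0,"rx":0,"ry":0,"rz":0}]'
python3 -m jog '[{"grip":3.5,"tx":0,"ty":0,"tz":-0.1,"rx":0,"ry":0,"rz":0},{"grip":3.5,"tx":0,"ty":0,"tz":0,"rx":0,"ry":0,"rz":0}]'
python3 -m jog '[{"grip":3.5,"tx":0,"ty":0,"tz":-0.1,"rx":0,"ry":0,"rz":0},{"grip":3.5,"tx":0,"ty":0,"tz":0,"rx":0,"ry":0,"rz":0}]'
```

```text
time_s: 17.88
position: [0.5998, -0.1014, 0.2393]
tool_rot: [-180.0, -0.0, 84.3]
contact_force: [0.0, -0.5, -0.9]
opening: 0.0462
finger_force: 32.0
time_s: 18.05
position: [0.6002, -0.1018, 0.24]
tool_rot: [179.9, 0.0, 84.3]
contact_force: [0.0, -0.1, -2.3]
opening: 0.0467
finger_force: 32.1
time_s: 18.22
position: [0.5999, -0.1019, 0.238]
tool_rot: [179.9, 0.0, 84.3]
contact_force: [-0.1, 0.3, -2.0]
opening: 0.0468
finger_force: 32.1
```

```bash
python3 -m jog '[{"grip":3.5,"tx":0,"ty":0,"tz":-0.1,"rx":0,"ry":0,"rz":0},{"grip":3.5,"tx":0,"ty":0,"tz":0,"rx":0,"ry":0,"rz":0}]'
python3 -m jog '[{"grip":3.5,"tx":0,"ty":0,"tz":-0.1,"rx":0,"ry":0,"rz":0},{"grip":3.5,"tx":0,"ty":0,"tz":0,"rx":0,"ry":0,"rz":0}]'
```

```text
time_s: 18.38
position: [0.5999, -0.1019, 0.2366]
tool_rot: [180.0, 0.0, 84.3]
contact_force: [-0.1, -0.6, 0.2]
opening: 0.0467
finger_force: 32.2
time_s: 18.55
position: [0.6, -0.1019, 0.2365]
tool_rot: [179.9, 0.0, 84.3]
contact_force: [-4.2, 0.4, 10.6]
opening: 0.0468
finger_force: 33.4
```

Contact, so I'm releasing, raising and backing off for a last look.

```bash
python3 -m jog '[{"grip":8.5,"tx":0,"ty":0,"tz":0.1,"rx":0,"ry":0,"rz":0},{"grip":8.5,"tx":0,"ty":0,"tz":0,"rx":0,"ry":0,"rz":0},{"grip":8.5,"tx":0,"ty":0,"tz":0,"rx":0,"ry":0,"rz":0},{"grip":8.5,"tx":0,"ty":0,"tz":0,"rx":0,"ry":0,"rz":0},{"grip":8.5,"tx":0,"ty":0,"tz":2,"rx":0,"ry":0,"rz":0}]'
python3 -m jog '[{"grip":8.5,"tx":0,"ty":0,"tz":3.5,"rx":0,"ry":0,"rz":0},{"grip":8.5,"tx":0,"ty":0,"tz":4,"rx":0,"ry":0,"rz":0},{"grip":8.5,"tx":-2.5,"ty":-3,"tz":0.5,"rx":0,"ry":0,"rz":0},{"grip":8.5,"tx":-2.5,"ty":-3,"tz":0.5,"rx":0,"ry":0,"rz":0},{"grip":8.5,"tx":-2.5,"ty":-3,"tz":0,"rx":0,"ry":0,"rz":0}]'
python3 -m jog '[{"grip":8.5,"tx":-2.5,"ty":-3,"tz":0,"rx":0,"ry":0,"rz":0},{"grip":8.5,"tx":-2.5,"ty":-3,"tz":0,"rx":0,"ry":0,"rz":0},{"grip":8.5,"tx":-2.5,"ty":-3,"tz":0,"rx":0,"ry":0,"rz":0},{"grip":8.5,"tx":0,"ty":-3,"tz":0,"rx":0,"ry":0,"rz":0},{"grip":8.5,"tx":0,"ty":-3,"tz":0,"rx":0,"ry":0,"rz":0}]'
python3 -m jog '[{"grip":8.5,"tx":0,"ty":-3,"tz":0,"rx":0,"ry":0,"rz":0},{"grip":8.5,"tx":0,"ty":-3,"tz":0,"rx":0,"ry":0,"rz":0},{"grip":8.5,"tx":0,"ty":-3,"tz":0,"rx":0,"ry":0,"rz":0},{"grip":8.5,"tx":0,"ty":0,"tz":0,"rx":0,"ry":0,"rz":0},{"grip":8.5,"tx":0,"ty":0,"tz":0,"rx":0,"ry":0,"rz":0}]'
python3 - <<'E'
from rig import cams
import cv2,numpy as np
k=cams.camera('top');np.savez('top7.npz',**k);a=k['frame']
k=cams.camera('scene');np.savez('scene7.npz',**k);b=k['frame']
I=[cv2.resize(f,(800,300),interpolation=cv2.INTER_CUBIC) for f in (a[150:225,190:390,::-1],b[185:260,170:370,::-1])]
cv2.imwrite('pics/7.png',np.vstack(I))
E
```

```text
time_s: 18.97
position: [0.5991, -0.1017, 0.2528]
tool_rot: [-179.7, -0.0, 84.3]
contact_force: [0.2, -0.6, 0.4]
opening: 0.0851
finger_force: 0.0
time_s: 19.38
position: [0.5239, -0.1925, 0.3425]
tool_rot: [179.9, 0.0, 84.4]
contact_force: [1.5, -0.9, 0.6]
opening: 0.0847
finger_force: 0.0
time_s: 19.8
position: [0.4486, -0.3435, 0.3416]
tool_rot: [180.0, 0.0, 84.2]
contact_force: [0.4, 0.4, -0.4]
opening: 0.085
finger_force: 0.0
time_s: 20.22
position: [0.4494, -0.4329, 0.3404]
tool_rot: [-180.0, -0.0, 84.2]
contact_force: [0.3, 0.2, 0.4]
opening: 0.0847
finger_force: 0.0
```

View pics/7.png

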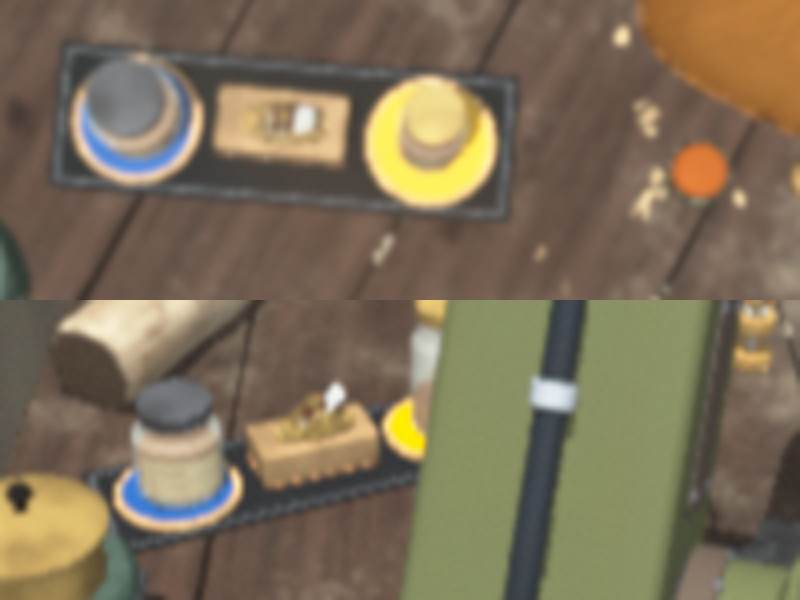

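The tall jar stands on yellow (lid (437,110)), the cork is at (282,124) and the plane at (286,121). I'll do the final numeric check.

```bash
python3 - <<'E'
from h import *
t=np.load('top7.npz');o=lambda u,v:(190+u/4-.38,150+v/4-.38)
for n,u,v,z in [('tall',437,110,.117),('black',125,98,.084),('cork',282,124,.03),('plane',286,121,.052)]: print(n,at(t,*o(u,v),z).round(4))
E
```

```text
tall [ 0.6016 -0.1025  0.117 ]
black [0.6217 0.1034 0.084 ]
cork [0.6109 0.0023 0.03  ]
plane [ 0.609  -0.0017  0.052 ]
```

```bash
python3 -c "
from rig import bot
print(bot.finish_job())"
```

```text
the job is handed in; nothing more can be done
None
```

The kit is set out and handed in at about 20 s: both jars stand upright on their coasters, with the cork between them and the plane on top, all within about 4 mm of target by my last camera check; the judge returned no verdict.

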